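# Top up the sample-cup magazine and unclip it from its dock

### The arm

A 7-joint arm with a two-finger parallel gripper is mounted at the origin on a cart in front of the work surface, level with it; the furniture and walls round the work are solid. World frame = base frame: x ahead of the robot, y to its left, z up, the work surface at z = 0. Lengths are in m, angles in rad, forces in N, time in s.
With the tool pointing down it reaches from about 0.35 to 0.9 m from the base axis. Payload 8.1 kg.
Tool frame: the origin (TCP) lies at the centre of the arm's flange, where the gripper is bolted on; the fingertips stand 178 mm ahead of it and the grasp point (between the pads) lies 159 mm ahead of it; z points along the fingers, y is the line along which they close (so a half turn about z gives the same grasp; the last joint's range is limited). The gripper opens to 92 mm and grips with 3 to 60 N. Pads are 19 mm wide; open, the fingers measure 130 mm over their backs; the gripper's body (75 mm by 190 mm) begins 47 mm behind the grasp point.
Start: joints at [1.13, 0.434, 0.025, 1.573, -0.012, 1.134, -0.075], TCP at [0.207, -0.59, 0.405] pointing down, gripper open.
Joint ranges: [-2.62, 2.62], [-0.44, 2.09], [-1.27, 1.32], [0.08, 2.57], [-1.32, 4.46], [0.12, 2], [-2.74, 2.74]. Speed limits (rad/s): [2.22, 2.22, 3.01, 3.01, 3.14, 3.14, 3.14].

### API

Orientations are given as a rotation vector (axis times angle).
In Python, from cell import arm gives the robot as it stands. The module is installed in compiled form; this text tells all that it offers.
- The arm moves only by the shell command python3 -m inch 'ROWS' [FORCE]. ROWS is text: rows parted by semicolons, each of 5 numbers parted by spaces: the shift along the tool's x, y, z in m, then the turn about the tool's z in rad, then the finger opening in m, from 0 to 0.0918. In form: x y z roll fingers; .... A call has 1 to 5 rows; each row is the pose to reach, as a shift and turn from the pose commanded when the call began, along the tool's axes at that moment; what a row does not reach only later rows make up. A row lasts 1/10 s, in which the tool goes at most 50 mm and 8.59 degrees, less where a joint would pass 70% of its speed; a pose out of reach is approached as far as the arm can. A call with a gripper value outside its range is refused whole. The fingers move at their own pace and stop on an object; FORCE is the grip in N (left out, the last holds). Time passes only in rows, so rows that repeat a pose let the fingers close. It gives the time, the measured TCP pose, the force, the opening and the grip force at its end, in the units of the state.
- arm.observe(): the state, without advancing time (a new reading comes with each control period).
- arm.get_image(name): name is "side" or "top" or "wrist"; returns the picture (420x560x3 uint8, red, green, blue); there is no depth.
- arm.get_calibration(name): a dict with "intrinsics" (3x3 intrinsics, pixels), "pose" (4x4, takes a point from camera to world coordinates). Camera axes: x right, y up, looking along -z (the intrinsics and any distortion apply to the point x, -y, -z); pixel columns grow to the right and rows downward; lengths in m; the calibration is good to about 2 mm. A picture is of the moment at which its call begins: read the wrist's pose just before it. get_calibration takes no time and is no camera call; for the wrist camera it gives the pose at the moment of the call.
- arm.sign_off(): hands the job in; it is judged then, once.
Trained networks look in the newest picture that a camera, given by its name, has taken for a name from the list of things; names that differ only in an ending like _2 or _b are one class to them, and where a whole thing is asked for, a point or a joint stands for the part that bears it (a point fixed in the world has none). Each returns a list of dicts, best first, with "conf" (0 to 1); they miss things now and then, are a little off and sometimes report something else, mostly with a low value. They report only what shows in the picture. A call takes as long as a camera call. They do not tell look-alikes from the thing itself.
- arm.look_for(camera, query): "point" ([row, column] in pixels, amid what is visible of it).
- arm.silhouettes(camera, query): "region" (420x560 bool, what is visible of it) and "point" ([row, column] in pixels, amid what is visible of it).
- arm.place_of(camera, query): "point" ([row, column] in pixels: a listed point, or the origin of a listed thing).
The state is a dict: "clock": time; "joints": joint angles; "dq": joint speeds; "joint_efforts": joint torques, N m; "position": TCP position; "ee_rot": TCP orientation; "force": force on the tool from outside, world axes, zero at the start; "ft_torque": the same for the moment, N m; "width": opening from 0.0 (shut) to 1.0 (fully open); "gripper_force": force on a finger pad.
Only numpy, scipy, OpenCV 4.12 (cv2) and the standard library are available. Lean on these libraries where they do the work, as an engineer would, in place of code of your own. Each camera call takes 0.05 s, during which the arm holds its last target. There are 200 camera calls.

### The job

Nest the two loose blue sample cups into the cup standing in the grey magazine, so that all three form one straight stack while the magazine is still locked in its white dock. Then squeeze the magazine's two orange side catches together with the fingers, lift the magazine with its cups at least 10 cm clear of the dock, and finish still holding it there, level and still, by the squeezed catches. Do not wrench the magazine against its locked catches, and leave the other things on the worktop where they are.

Things in the scene. Friction and masses are not known exactly. Their poses are not given: they have to be found in the camera images.
- dock: White plastic dock fixed to the worktop: plate 110 x 108 x 10 mm (x by y), origin at the centre of the underside. Two cheeks at y = +-33 to +-43 mm, 44 mm long along x, tops 34 mm above the worktop; their inward lips (28 to 34 mm up, inner faces at y = +-33 mm) hold the magazine's hooks down. Walls 20 mm high at x = +-36.5 to +-42.5 mm locate the magazine.
- dock_seat (a point): Centre of the dock's pocket floor, 10 mm above the worktop; the magazine's origin is here when it is docked.
- magazine: Grey cup magazine, an open frame 68 x 44 x 31 mm (x by y by z), about 0.16 kg, origin at the centre of its underside, z up; loose, but locked in the dock, axes along the dock's. A round well in its top deck carries one cup. On its +y and -y sides stand the orange catches, up to 63 mm high. It comes straight up out of the dock once both catches are squeezed in.
- well (a point): Centre of the well's mouth, on the top of the magazine's deck, 31 mm above the magazine's origin. The stack axis goes up from here.
- pad_left (a point): Middle of the outer face of the left (+y) catch's finger plate, 50 mm above the magazine's origin, 32 mm out from its axis when released. The plate is upright, ribbed, 30 mm long (along magazine x) and 28 mm high (35 to 63 mm above the magazine's origin). It moves with the catch.
- pad_right (a point): The same point on the right (-y) catch. Outer faces are 64 mm apart released and 52 mm apart squeezed home; the fingers close along the magazine's y.
- catch_left (a joint): Travel of the left catch in m: 0 released (hook under the dock's lip), 0.006 squeezed home on its stop. Sprung outward: 2.1 N at 0, 3.9 N at 0.006. The hook overlaps the lip by 3.5 mm, so it is free from about 0.0035; squeeze home (10 to 25 N of grip) to clear the lip well and to carry the magazine.
- catch_right (a joint): The same for the right catch, moving the other way.
- cup_seated: Blue sample cup in the magazine's well; same shape as the loose cups. Origin at the centre of its underside, which is about 24 mm below the well's mouth.
- cup_a: Loose blue cup, upright, open top, 16 g, origin at the centre of its underside. 40 mm high: tapered foot (26 mm across at the bottom, 34 mm at 23 mm height), shoulder at 24 mm, upright collar 40 mm across up to the rim (wall 1.6 mm) to grip. Nested, its shoulder rests on the rim of the cup below, origin 16 mm above that cup's; fingertips over 14 mm below its rim would touch the cup below.
- cup_b: The other loose blue cup, the same as cup_a; either may go in first. Round the work stand low things only, but tube racks, a bottle (258 mm high) and a sharps bin stand on the right of the worktop, more racks and a drawer box (145 mm high) along the back.
- ointment_pot: Bystander: low round ointment pot, cream and red, 63 mm across, 34 mm high; origin under its centre. Not to be moved.
- dropper_bottle: Bystander: amber dropper bottle with black bulb, 33 mm across, 102 mm high; origin under its centre. Not to be moved.
- tape: Bystander: roll of beige tape lying flat, 103 mm across, 25 mm high; origin under its centre. Not to be moved.
- timer: Bystander: white timer with red dial, 64 x 64 x 43 mm; origin under its centre. Not to be moved.
Not all that is in view belongs to the job. Leave any green look-alike of the cup_b alone.

How it is judged:
By the outcome, as a careful person would: the job done as asked, in the order asked, and still so for the second after the job is handed in, while the arm keeps its last pose, push and grip.
It also fails if it takes over 67 s, if anything falls off the work surface, if the arm or the gripper's body presses on something with over 40 N, if the wrist force passes 120 N, or if a joint passes its speed limit or range.

## Working session

There is one attempt and no reset: what is moved stays moved. The work goes in short steps, Python scripts to look and compute and a shell command to move; the robot and the scene stay as the last step left them, time stands still between calls to the robot, and variables do not carry over. Pictures are saved under pics/ and viewed, at most 10 in all, crops included, and the job is handed in when it is done.

```bash
mkdir -p pics; cat > h.py <<'E'
import numpy as np, cv2
from cell import arm
from scipy.spatial.transform import Rotation as R
def ray(cam,p,cal=None):
    c=cal or arm.get_calibration(cam);K=np.array(c["intrinsics"]);T=np.array(c["pose"])
    d=np.linalg.inv(K)@[p[1],p[0],1]; d=T[:3,:3]@(d*[1,-1,-1]); return T[:3,3],d
def at(cam,p,z,cal=None):
    o,d=ray(cam,p,cal); return o+d*(z-o[2])/d[2]
def proj(cam,X,cal=None):
    c=cal or arm.get_calibration(cam);K=np.array(c["intrinsics"]);T=np.array(c["pose"])
    q=T[:3,:3].T@(np.array(X)-T[:3,3])*[1,-1,-1]; u=K@q; return u[1]/u[2],u[0]/u[2]
def save(img,n,s=1):
    cv2.imwrite("pics/"+n,cv2.resize(img[:,:,::-1],None,fx=s,fy=s,interpolation=cv2.INTER_CUBIC))
E
python3 - <<'E'
from h import *
np.set_printoptions(precision=4,suppress=True)
s=arm.observe();print(s)
print(arm.get_calibration("top"))
a=arm.get_image("top");b=arm.get_image("side")
save(a,"top.png",1.4);save(b,"side.png",1.4)
for q,z in [("cup_a",0),("well",.041),("cup_seated",.017),("magazine",.01),("pad_left",.06),("pad_right",.06),("dock",0),("dock_seat",.01)]:
    for r in arm.place_of("top",q)[:5]: print("top",q,r["conf"],np.array(r["point"]),at("top",r["point"],z))
for q in ["cup_a","magazine"]:
    for r in arm.place_of("side",q)[:5]: print("side",q,r["conf"],np.array(r["point"]),at("side",r["point"],0))
E
```

```text
{'clock': 0.0, 'joints': array([ 1.1304,  0.4352,  0.025 ,  1.5741, -0.0116,  1.134 , -0.0751]), 'dq': array([ 0.0007, -0.002 , -0.0005,  0.0004, -0.0005, -0.0009,  0.0002]), 'joint_efforts': array([  0.0006, -66.7854,   0.9853, -31.4464,  -0.0606,   0.0429,
         0.0002]), 'position': array([ 0.207 , -0.5895,  0.404 ]), 'ee_rot': array([-3.0954, -0.5277,  0.0006]), 'force': array([-0.8221, -0.0751,  0.7283]), 'ft_torque': array([-0.0491,  0.0162, -0.0204]), 'gripper_force': 0.0, 'width': 0.9995326163459851}
{'intrinsics': array([[430.0841,   0.    , 281.877 ],
       [  0.    , 430.0841, 206.8259],
       [  0.    ,   0.    ,   1.    ]]), 'pose': array([[ 0.0996,  0.9747, -0.2002,  0.4283],
       [-0.995 ,  0.097 , -0.0226,  0.0659],
       [-0.0026,  0.2015,  0.9795,  1.0205],
       [ 0.    ,  0.    ,  0.    ,  1.    ]])}
top cup_a 0.69 [258.9 156.3] [0.4824 0.3726 0.    ]
top cup_a 0.66 [273.9 360.6] [ 0.4954 -0.1102  0.    ]
top cup_a 0.64 [297.2 393.3] [ 0.4495 -0.1891  0.    ]
top cup_a 0.48 [269.4 323.2] [ 0.4971 -0.0221  0.    ]
top well 0.94 [246.4 236.2] [0.5264 0.1831
[... 195 characters left out ...]
295.4 394. ] [ 0.4535 -0.188   0.01  ]
top pad_left 0.52 [248.  213.8] [0.516  0.2303 0.06  ]
top pad_left 0.16 [208.3 307.5] [0.627  0.0297 0.06  ]
top pad_right 0.36 [239.9 246.4] [0.5413 0.1598 0.06  ]
top dock 0.73 [247.8 233.5] [0.5266 0.194  0.    ]
top dock_seat 0.69 [244.6 234.5] [0.5334 0.1913 0.01  ]
side cup_a 0.74 [324.4 210.8] [ 0.4518 -0.1842  0.    ]
side cup_a 0.68 [344.3 251.5] [ 0.5433 -0.2303  0.    ]
side cup_a 0.67 [255.2 232.7] [ 0.4971 -0.0162  0.    ]
side cup_a 0.66 [293.3 230.3] [ 0.4937 -0.1116 -0.    ]
side cup_a 0.56 [179.3 248.1] [0.5319 0.1956 0.    ]
side magazine 0.59 [177.4 243.6] [0.5202 0.2015 0.    ]
side magazine 0.29 [173.5 245.7] [0.5255 0.2133 0.    ]
```

View pics/top.png

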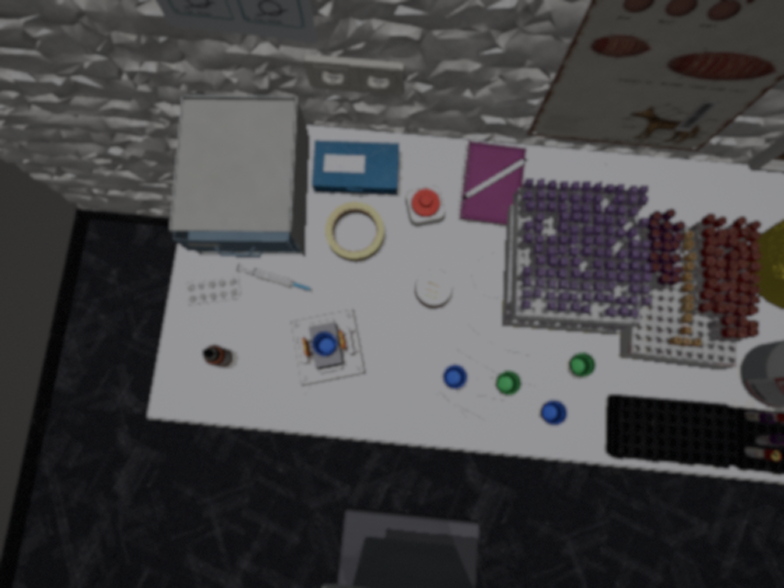

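View pics/side.png

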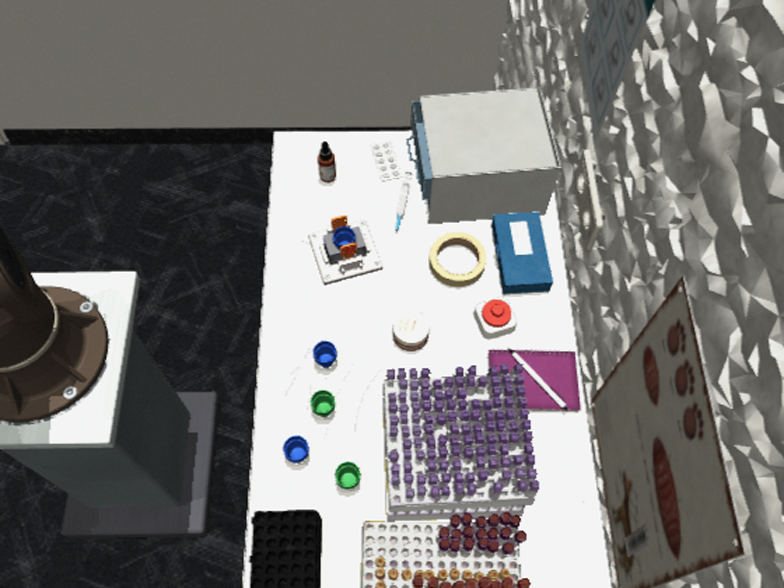

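Blue cups (top camera pixels): [269,323] and [296,394]. Green look-alikes: [274,361] and [259,416 approx.]. The task cups are blue, so I take the two blue ones; I'll confirm in one crop from close by.

```bash
cat >> h.py <<'E'
def tool():
    s=arm.observe(); M=R.from_rotvec(s["ee_rot"]).as_matrix(); return s["position"],M
def shift(x,y,z,yaw=None):
    p,M=tool(); d=M.T@(np.array([x,y,z])-p)
    out=f"shift {np.round(d,4)} |{np.linalg.norm(d):.3f}|"
    if yaw is not None: # desired world angle of tool y axis, mod pi ; tool z down -> roll sign -
        cur=np.arctan2(M[1,1],M[0,1]); r=-(yaw-cur); r=(r+np.pi/2)%np.pi-np.pi/2; out+=f" roll {r:.4f} (yaw now {cur:.3f})"
    print(out, "pos",np.round(p,4),"toolz",np.round(M[:,2],3))
E
python3 - <<'E'
from h import *
np.set_printoptions(precision=4,suppress=True)
p,M=tool();print(M)
shift(.43,-.18,.33,.26)
E
```

```text
[[ 0.9435  0.3313 -0.    ]
 [ 0.3313 -0.9435 -0.0001]
 [-0.      0.     -1.    ]]
shift [ 0.346  -0.3127  0.0747] |0.472| roll -1.4931 (yaw now -1.233) pos [ 0.2071 -0.5897  0.4048] toolz [-0. -0. -1.]
```

```bash
python3 -m inch '0.035 -0.031 0 -0.14 0.06; 0.07 -0.062 0 -0.29 0.06; 0.105 -0.094 0 -0.44 0.06; 0.14 -0.125 0 -0.59 0.06; 0.175 -0.156 0 -0.74 0.06' 10; python3 - <<'E'
from h import *
shift(.43,-.18,.33,.26)
E
```

```text
clock: 1.1
position: [0.3211, -0.3828, 0.405]
ee_rot: [2.691, 1.62, -0.0]
force: [0.5, -0.4, 0.4]
width: 0.664
gripper_force: 0.0
shift [0.2302 0.0013 0.0749] |0.242| roll -0.7470 (yaw now -0.487) pos [ 0.3211 -0.3828  0.405 ] toolz [ 0.    -0.001 -1.   ]
```

```bash
python3 -m inch '0.046 0 0.015 -0.149 0.06; 0.092 0 0.03 -0.298 0.06; 0.138 0 0.045 -0.447 0.06; 0.184 0 0.06 -0.596 0.06; 0.23 0 0.075 -0.745 0.06'; python3 -m inch '0 0 0 0 0.06'; python3 - <<'E'
from h import *
np.set_printoptions(precision=4,suppress=True)
cal=arm.get_calibration("wrist"); print(cal)
a=arm.get_image("wrist"); save(a,"w1.png",1)
for r in arm.place_of("wrist","cup_a")[:5]: print(r["conf"],np.array(r["point"]),at("wrist",r["point"],0,cal))
for r in arm.silhouettes("wrist","cup_a")[:5]:
    m=r["region"]; print(np.array(r["point"]),a[m].mean(0))
print(tool())
E
```

```text
clock: 1.6
position: [0.4299, -0.1803, 0.3296]
ee_rot: [1.917, 2.487, 0.0]
force: [0.1, -0.5, -0.5]
width: 0.654
gripper_force: 0.0
clock: 1.7
position: [0.4314, -0.1763, 0.3288]
ee_rot: [-1.907, -2.494, -0.004]
force: [-0.2, -0.0, -0.1]
width: 0.656
gripper_force: 0.0
{'intrinsics': array([[377.4427,   0.    , 274.0631],
       [  0.    , 377.4427, 212.1014],
       [  0.    ,   0.    ,   1.    ]]), 'pose': array([[ 0.9651, -0.2534, -0.0656,  0.4145],
       [ 0.2617,  0.935 ,  0.2392, -0.1101],
       [ 0.0007, -0.248 ,  0.9688,  0.3103],
       [ 0.    ,  0.    ,  0.    ,  1.    ]])}
0.94 [141.8 370.6] [ 0.4956 -0.1095  0.    ]
0.8 [ 25.9 413.3] [ 0.4988 -0.0195  0.    ]
0.68 [213.3 297.3] [ 0.4548 -0.1825  0.    ]
[225.5 301.8] [ 42.1165  62.7315 108.0208]
[ 19.5 429.3] [ 48.4287  77.2068 138.1281]
[142.5 384.3] [ 61.0889 121.8287  73.1801]
(array([ 0.4293, -0.1823,  0.3298]), array([[-0.2483,  0.9687, -0.0003],
       [ 0.9687,  0.2483, -0.0003],
       [-0.0002, -0.0004, -1.    ]]))
```

View pics/w1.png

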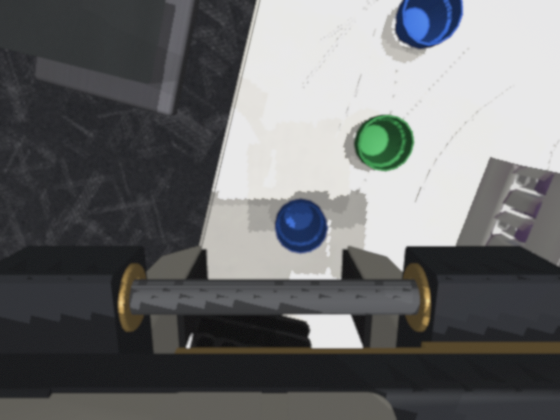

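The crop shows blue cup at [225,302], green look-alike at [142,384], blue at [25,429]. I take the lower blue one; all measurements agree at ≈(0.453,-0.184).

```bash
python3 - <<'E'
from h import *
shift(.453,-.184,.207,.26)
E
```

```text
shift [-0.0075  0.0226  0.1228] |0.125| roll -0.0090 (yaw now 0.251) pos [ 0.4293 -0.1823  0.3298] toolz [-0. -0. -1.]
```

```bash
python3 -m inch '-0.0075 0.0225 0.03 0 0.06; -0.0075 0.0225 0.06 0 0.06; -0.0075 0.0225 0.09 0 0.06; -0.0075 0.0225 0.11 0 0.06; -0.0075 0.0225 0.122 0 0.06'; python3 - <<'E'
from h import *
np.set_printoptions(precision=4,suppress=True)
cal=arm.get_calibration("wrist")
a=arm.get_image("wrist"); save(a[150:],"w2.png",1.3)
for r in arm.place_of("wrist","cup_a")[:3]: print(r["conf"],np.array(r["point"]),at("wrist",r["point"],0,cal))
for z in (.04,.03): print(proj("wrist",(.453,-.184,z),cal))
print(tool()[0])
E
```

```text
clock: 2.35
position: [0.4522, -0.1852, 0.2065]
ee_rot: [-1.929, -2.479, 0.002]
force: [0.4, -0.3, 0.1]
width: 0.655
gripper_force: 0.0
0.62 [246.4 281.5] [ 0.4563 -0.1832  0.    ]
0.58 [122.  399.1] [ 0.4955 -0.1076  0.    ]
(np.float64(278.2819828998105), np.float64(275.1274888360965))
(np.float64(268.9202234176464), np.float64(275.1148139931963))
[ 0.4524 -0.1846  0.2068]
```

View pics/w2.png

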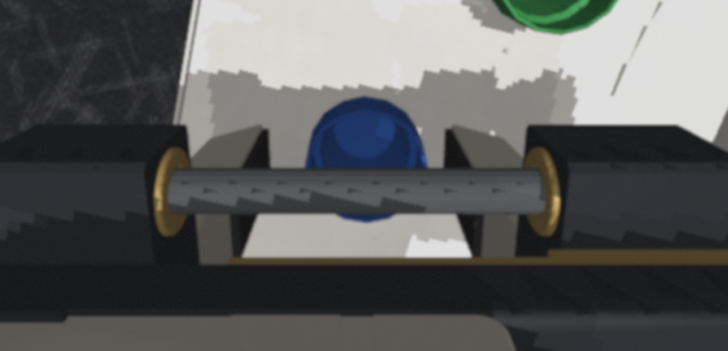

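```bash
python3 -m inch '0.002 0.003 0 0 0.06; 0.002 0.003 0 0 0.036;0.002 0.003 0 0 0.036;0.002 0.003 0 0 0.036;0.002 0.003 0 0 0.036' 10;  python3 -m inch '0 0 0 0 0.036; 0 0 -0.03 0 0.036; 0 0 -0.07 0 0.036; 0 0 -0.11 0 0.036; 0 0 -0.15 0 0.036'; python3 - <<'E'
from h import *
shift(.515,.10,.357,.26)
E
```

```text
clock: 2.95
position: [0.4557, -0.181, 0.2083]
ee_rot: [1.924, 2.482, 0.0]
force: [-0.1, 0.1, 5.1]
width: 0.437
gripper_force: 10.0
clock: 3.45
position: [0.4551, -0.1807, 0.3593]
ee_rot: [-1.924, -2.483, -0.0]
force: [0.4, 0.0, 0.1]
width: 0.44
gripper_force: 10.0
shift [0.2569 0.1281 0.0023] |0.287| roll -0.0079 (yaw now 0.252) pos [ 0.4551 -0.1807  0.3593] toolz [-0.  0. -1.]
```

```bash
python3 -m inch '0.045 0.03 0 0 0.036; 0.09 0.06 0 0 0.036; 0.135 0.09 0 0 0.036; 0.18 0.12 0 0 0.036; 0.225 0.15 0 0 0.036';  python3 -m inch '0.015 0.008 0 0 0.036; 0.015 0.008 0 0 0.036;0.015 0.008 0 0 0.036'; python3 - <<'E'
from h import *
np.set_printoptions(precision=4,suppress=True)
cal=arm.get_calibration("wrist");print(tool()[0])
a=arm.get_image("wrist"); save(a,"w3.png",1.4)
for q,z in [("cup_a",.017),("well",.041),("cup_seated",.017),("magazine",.01),("pad_left",.06),("pad_right",.06),("dock",0),("dock_seat",.01)]:
    for r in arm.place_of("wrist",q)[:3]: print(q,r["conf"],np.array(r["point"]),at("wrist",r["point"],z,cal))
E
```

```text
clock: 3.95
position: [0.5381, 0.0569, 0.3578]
ee_rot: [1.925, 2.482, -0.0]
force: [1.3, -0.9, 0.3]
width: 0.435
gripper_force: 10.0
clock: 4.25
position: [0.5417, 0.0713, 0.3574]
ee_rot: [-1.924, -2.483, 0.002]
force: [0.1, -0.3, -0.5]
width: 0.438
gripper_force: 10.0
[0.5417 0.0713 0.3574]
cup_a 0.9 [250.9 270.9] [0.5523 0.0207 0.017 ]
cup_seated 0.7 [ 41.2 295.5] [0.5277 0.1954 0.017 ]
cup_seated 0.67 [274.5 519.5] [0.7792 0.0554 0.017 ]
pad_right 0.59 [ 79.7 301.1] [0.5377 0.1647 0.06  ]
```

View pics/w3.png

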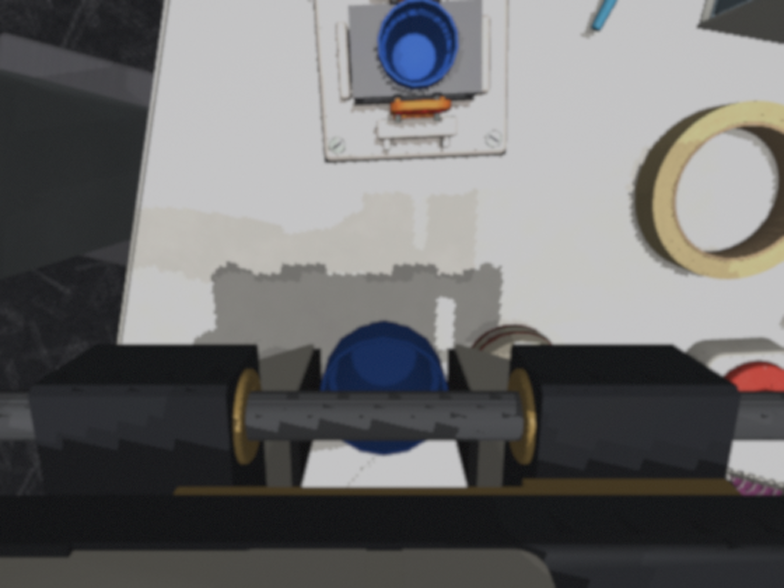

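The picture shows the docked magazine with the seated cup's rim around [31,299], right catch at [75,301], dock plate's near corners at [115,233] and [110,361]; held cup rim about [273,275].

```bash
python3 - <<'E'
from h import *
np.set_printoptions(precision=4,suppress=True)
A=at("wrist",(161/1.4,326/1.4),.01);B=at("wrist",(154/1.4,505/1.4),.01)
d=B-A; print("yaw",np.arctan2(d[1],d[0]),np.linalg.norm(d)); yaw=np.arctan2(d[1],d[0])
c=(A+B)/2+.054*np.array([-np.sin(yaw),np.cos(yaw),0]); print("dock ctr",c)
a=at("wrist",(100/1.4,391/1.4),.073);b=at("wrist",(100/1.4,451/1.4),.073);m=(a+b)/2;print("pad r top",m,np.linalg.norm(a-b),"axis",m+.0305*np.array([-np.sin(yaw),np.cos(yaw),0]))
print("seated rim",at("wrist",(31.4,298.6),.057))
print("held rim",at("wrist",(273.5,275),.189),tool()[0])
shift(.533,.191,.357,yaw)
E
```

```text
yaw 0.2884617689905615 0.10779343129221171
dock ctr [0.5286 0.1953 0.01  ]
pad r top [0.5362 0.1685 0.073 ] 0.028457992304461246 axis [0.5275 0.1977 0.073 ]
seated rim [0.5285 0.1949 0.057 ]
held rim [0.5427 0.0735 0.189 ] [0.5419 0.0711 0.3578]
shift [0.1183 0.0211 0.0008] |0.120| roll -0.0374 (yaw now 0.251) pos [0.5419 0.0711 0.3578] toolz [ 0. -0. -1.]
```

```bash
python3 - <<'E'
from h import *
shift(.5276,.193,.357,.288)
E
python3 -m inch '0.04 0.007 0 -0.02 0.036; 0.08 0.014 0 -0.037 0.036; 0.12 0.0165 0 -0.037 0.036; 0.12 0.0165 0.03 -0.037 0.036; 0.12 0.0165 0.06 -0.037 0.036'; python3 -m inch '0 0 0 0 0.036; 0 0 0 0 0.036'; python3 - <<'E'
from h import *
np.set_printoptions(precision=4,suppress=True)
shift(.5276,.193,.242,.288)
cal=arm.get_calibration("wrist")
a=arm.get_image("wrist"); b=arm.get_image("side")
save(np.hstack([a[150:400,150:430],cv2.resize(b[130:205,200:300],(333,250))]),"w4.png",1.3)
E
```

```text
shift [0.1216 0.0164 0.0008] |0.123| roll -0.0369 (yaw now 0.251) pos [0.5419 0.0711 0.3578] toolz [ 0. -0. -1.]
clock: 5.2
position: [0.5279, 0.1938, 0.2979]
ee_rot: [1.874, 2.52, 0.004]
force: [0.3, -0.9, -0.6]
width: 0.435
gripper_force: 10.0
clock: 5.4
position: [0.5281, 0.1918, 0.298]
ee_rot: [-1.879, -2.517, 0.001]
force: [-0.2, -0.2, -0.2]
width: 0.435
gripper_force: 10.0
shift [ 0.0013 -0.0001  0.056 ] |0.056| roll 0.0006 (yaw now 0.289) pos [0.5281 0.1918 0.298 ] toolz [-0.001 -0.    -1.   ]
```

View pics/w4.png

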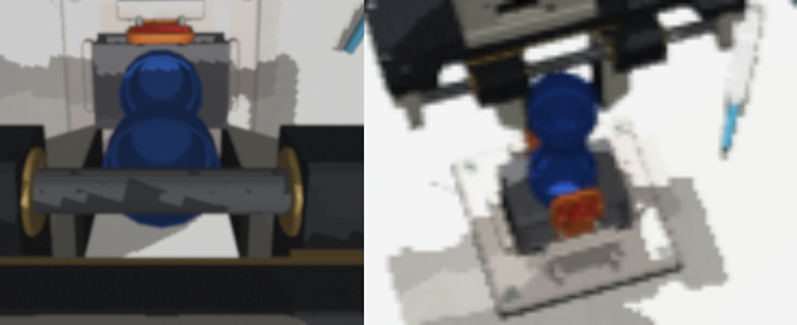

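Held cup (rows ~270) and seated cup (~[220,274]) line up left/right; descending.

```bash
python3 -m inch '0.001 0 0.02 0 0.036; 0.001 0 0.03 0 0.036; 0.001 0 0.037 0 0.036; 0.001 0 0.043 0 0.036; 0.001 0 0.048 0 0.036'; python3 -m inch '0 0 0.003 0 0.036; 0 0 0.006 0 0.036; 0 0 0.007 0 0.036'
```

```text
clock: 6.0
position: [0.5279, 0.1932, 0.25]
ee_rot: [1.878, 2.518, 0.002]
force: [-2.5, 3.0, 11.9]
width: 0.439
gripper_force: 10.0
clock: 6.3
position: [0.5275, 0.1948, 0.2439]
ee_rot: [-1.876, -2.519, -0.004]
force: [-5.0, 4.2, 10.9]
width: 0.437
gripper_force: 10.0
```

```bash
python3 -m inch '0.0015 -0.001 0 0 0.036; 0.0025 -0.002 0 0 0.036; 0.0025 -0.002 0.0 0 0.036'; python3 -m inch '0 0 0 0 0.05; 0 0 0 0 0.055; 0 0 0 0 0.056'; python3 -m inch '0 0 -0.02 0 0.056; 0 0 -0.04 0 0.056; -0.02 0 -0.06 0 0.06; -0.06 0 -0.08 0 0.06; -0.1 0 -0.09 0 0.06';python3 -m inch '0 0 0 0 0.06'; python3 - <<'E'
from h import *
np.set_printoptions(precision=4,suppress=True)
a=arm.get_image("wrist"); b=arm.get_image("side")
print(tool()[0])
for c in ("wrist","side"):
  for q in ("cup_a","cup_seated"):
    for r in arm.place_of(c,q)[:5]: print(c,q,r["conf"],np.array(r["point"]),at(c,r["point"],.033))
save(np.hstack([a[0:250,180:460],cv2.resize(b[130:205,200:300],(333,250))]),"w5.png",1.3)
E
```

```text
clock: 6.6
position: [0.5257, 0.1956, 0.2436]
ee_rot: [1.877, 2.518, 0.004]
force: [1.4, 2.1, 5.0]
width: 0.439
gripper_force: 10.0
clock: 6.9
position: [0.5248, 0.1942, 0.2422]
ee_rot: [-1.879, -2.517, 0.003]
force: [-0.0, 0.9, 0.3]
width: 0.6
gripper_force: 0.0
clock: 7.4
position: [0.5538, 0.0984, 0.3342]
ee_rot: [1.876, 2.519, 0.002]
force: [0.0, -0.7, -0.0]
width: 0.649
gripper_force: 0.0
clock: 7.5
position: [0.5555, 0.0923, 0.3334]
ee_rot: [1.887, 2.507, -0.003]
force: [-0.3, -1.0, -0.8]
width: 0.654
gripper_force: 0.0
[0.5537 0.0975 0.3325]
wrist cup_a 0.74 [ 57.7 277.2] [0.5257 0.2017 0.033 ]
side cup_a 0.84 [293.5 231.5] [ 0.4989 -0.1238  0.033 ]
side cup_a 0.76 [257.2 233.9] [ 0.5023 -0.0355  0.033 ]
side cup_a 0.6 [344.5 251.3] [ 0.544  -0.2391  0.033 ]
side cup_a 0.4 [174.1 246.8] [0.5299 0.1908 0.033 ]
```

View pics/w5.png

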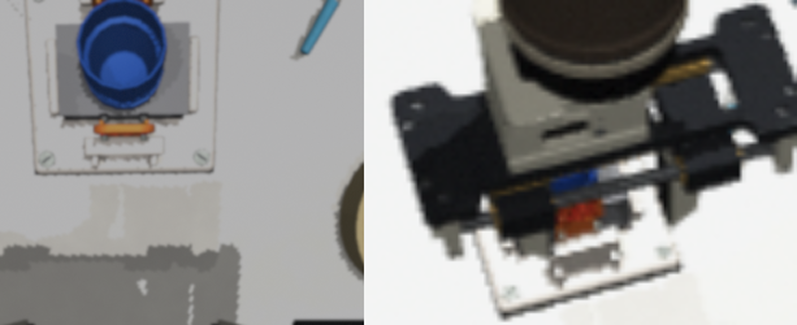

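The cup is nested upright (rim centre ~[31,273]); dock undisturbed. On to the second blue cup.

```bash
python3 - <<'E'
from h import *
np.set_printoptions(precision=4,suppress=True)
for z,col in ((.073,273),): print(at("wrist",(31,col),z))
shift(.511,-.065,.30,.288)
E
```

```text
[0.5199 0.211  0.073 ]
shift [-0.1462 -0.0876  0.0323] |0.173| roll 0.0031 (yaw now 0.291) pos [0.553  0.1002 0.3323] toolz [-0.001  0.    -1.   ]
```

```bash
python3 - <<'E'
from h import *
np.set_printoptions(precision=4,suppress=True)
A=at("wrist",(133,207.7),.01);B=at("wrist",(131,347),.01);print(A,B)
d=B-A;yaw=np.arctan2(d[1],d[0]);print(yaw,(A+B)/2+.054*np.array([-np.sin(yaw),np.cos(yaw),0]))
for row in (31,36,41): print(at("wrist",(row,273),.073))
E
python3 -m inch '-0.045 -0.02 0.005 0 0.06; -0.09 -0.05 0.015 0 0.06; -0.13 -0.08 0.03 0 0.06; -0.146 -0.088 0.032 0 0.06; -0.146 -0.088 0.032 0 0.06'; python3 -m inch '0 0 0 0 0.06; 0 0 0 0 0.06';  python3 - <<'E'
from h import *
np.set_printoptions(precision=4,suppress=True)
cal=arm.get_calibration("wrist")
a=arm.get_image("wrist"); save(a,"w6.png",1.2)
for r in arm.place_of("wrist","cup_b")[:3]: print(r["conf"],np.array(r["point"]),at("wrist",r["point"],0,cal))
for r in arm.silhouettes("wrist","cup_b")[:3]:
    m=r["region"]; i=np.argwhere(m); print(r["conf"],i.min(0),i.max(0),a[m].mean(0))
shift(.499,-.018,.208,.288)
E
```

```text
[0.4879 0.1372 0.01  ] [0.5926 0.1702 0.01  ]
0.3047836318811708 [0.5241 0.2052 0.01  ]
[0.5199 0.211  0.073 ]
[0.5207 0.2084 0.073 ]
[0.5215 0.2058 0.073 ]
clock: 8.3
position: [0.5094, -0.0695, 0.2994]
ee_rot: [-1.883, -2.513, 0.005]
force: [0.6, -0.1, 0.5]
width: 0.657
gripper_force: 0.0
clock: 8.5
position: [0.5113, -0.0642, 0.301]
ee_rot: [1.875, 2.521, 0.002]
force: [0.2, 0.5, -0.2]
width: 0.652
gripper_force: 0.0
0.88 [147.7 271. ] [ 0.4975 -0.0219  0.    ]
0.6 [251.9 235.9] [ 0.4941 -0.1084  0.    ]
0.98 [119 241] [181 301] [ 40.7174  63.8184 114.5606]
0.66 [238 208] [279 262] [34.6738 70.7323 41.801 ]
shift [0.0482 0.0017 0.0929] |0.105| roll 0.0034 (yaw now 0.291) pos [ 0.5112 -0.0646  0.3009] toolz [ 0.001  0.    -1.   ]
```

View pics/w6.png

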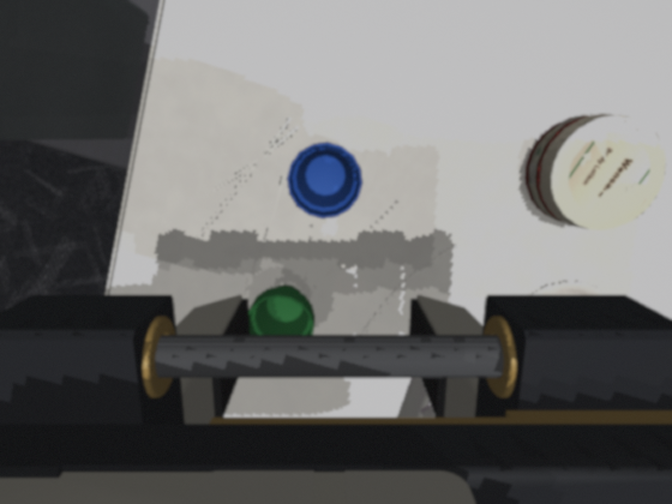

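The picture shows the blue cup at [150,271] and green at [258,235], pot at right.

```bash
python3 - <<'E'
from h import *
X=at("wrist",(150,271),.04); print(X)
shift(X[0]-.0005,X[1]-.001,.208,.288)
E
```

```text
[ 0.49709998 -0.02051563  0.04      ]
shift [ 0.0455 -0.0016  0.0929] |0.103| roll 0.0034 (yaw now 0.291) pos [ 0.5112 -0.0646  0.3009] toolz [ 0.001  0.    -1.   ]
```

```bash
python3 -m inch '0.0225 -0.001 0.0 0 0.06; 0.0455 -0.001 0.01 0 0.06; 0.0455 -0.001 0.04 0 0.06; 0.0455 -0.001 0.07 0 0.06; 0.0455 -0.001 0.093 0 0.06';python3 -m inch '0 0 0 0 0.06; 0 0 0 0 0.036; 0 0 0 0 0.036; 0 0 0 0 0.036; 0 0 0 0 0.036'; python3 - <<'E'
from h import *
shift(.497,-.02,.208,.288)
E
```

```text
clock: 9.15
position: [0.4968, -0.0218, 0.2065]
ee_rot: [-1.876, -2.52, -0.0]
force: [0.5, -0.4, -0.3]
width: 0.658
gripper_force: 0.0
clock: 9.65
position: [0.4975, -0.0227, 0.2089]
ee_rot: [1.878, 2.516, 0.002]
force: [-0.5, 0.3, 5.5]
width: 0.436
gripper_force: 10.0
shift [0.0028 0.0003 0.0009] |0.003| roll 0.0007 (yaw now 0.289) pos [ 0.4975 -0.0227  0.2089] toolz [ 0.002 -0.    -1.   ]
```

```bash
python3 -m inch '0 0 -0.03 0 0.036; 0 0 -0.07 0 0.036; 0 0 -0.11 0 0.036; 0.04 0.02 -0.15 0 0.036; 0.08 0.04 -0.15 0 0.036'; python3 -m inch '0.02 0.01 0 0 0.036; 0.04 0.02 0 0 0.036;0.04 0.02 0 0 0.036; 0.04 0.02 0 0 0.036'; python3 - <<'E'
from h import *
np.set_printoptions(precision=4,suppress=True)
print(tool()[0])
a=arm.get_image("wrist"); save(a,"w7.png",1.4)
print(tool()[0])
E
```

```text
clock: 10.15
position: [0.5132, 0.0615, 0.3618]
ee_rot: [1.883, 2.507, 0.005]
force: [1.8, 0.1, -0.2]
width: 0.435
gripper_force: 10.0
clock: 10.55
position: [0.5196, 0.1068, 0.3576]
ee_rot: [1.877, 2.519, -0.0]
force: [-0.4, -0.5, 0.0]
width: 0.441
gripper_force: 10.0
[0.5196 0.1068 0.3576]
[0.5197 0.106  0.3574]
```

View pics/w7.png

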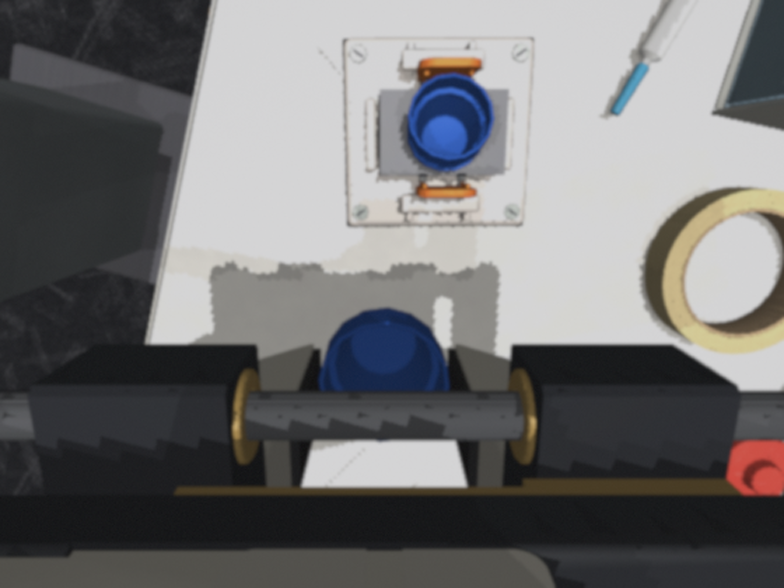

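Full dock visible (corners ~[29,246],[27,381],[161,373],[161,249]), nested cup rim centre ≈[81,322], catches at [48,321] and [137,319], held rim ≈[264,274].

```bash
python3 - <<'E'
from h import *
np.set_printoptions(precision=4,suppress=True)
C=[at("wrist",(r/1.4,c/1.4),.01) for r,c in ((40,344),(38,533),(225,522),(225,348))]
print("dock",np.mean(C,0)); print(np.array(C))
for i,j in ((0,1),(3,2)): d=C[j]-C[i]; print("yaw",np.arctan2(d[1],d[0]))
for i,j in ((3,0),(2,1)): d=C[j]-C[i]; print("yaw y",np.arctan2(-d[0],d[1]))
L=at("wrist",(60/1.4,450/1.4),.073);Rr=at("wrist",(190/1.4,447/1.4),.073); print("pads",L,Rr,(L+Rr)/2,np.linalg.norm(L-Rr))
s=at("wrist",(115/1.4,451/1.4),.073);h=at("wrist",(369/1.4,384/1.4),.189);print("stack rim",s,"held",h)
p=tool()[0]; t=p+s-h; print(t); shift(t[0],t[1],.357,.29)
E
```

```text
dock [0.5273 0.1937 0.01  ]
[[0.4605 0.2285 0.01  ]
 [0.5635 0.2601 0.01  ]
 [0.5944 0.1584 0.01  ]
 [0.4909 0.1277 0.01  ]]
yaw 0.29758823558705605
yaw 0.2881404476629474
yaw y 0.29271721380476573
yaw y 0.29496002342794514
pads [0.5179 0.2234 0.073 ] [0.5351 0.1666 0.073 ] [0.5265 0.195  0.073 ] 0.05936394434678379
stack rim [0.526  0.2005 0.073 ] held [0.5187 0.1128 0.189 ]
[0.5269 0.1938 0.2414]
shift [0.0821 0.0319 0.0004] |0.088| roll -0.0016 (yaw now 0.288) pos [0.5197 0.106  0.3574] toolz [-0.    -0.001 -1.   ]
```

```bash
python3 -m inch '0.04 0.016 0 0 0.036; 0.082 0.032 0.0 -0.004 0.036; 0.082 0.032 0.03 -0.004 0.036; 0.082 0.032 0.055 -0.004 0.036; 0.082 0.032 0.062 -0.004 0.036'; python3 -m inch '0 0 0 0 0.036;0 0 0.005 0 0.036; 0 0 0.01 0 0.036; 0 0 0.015 0 0.036; 0 0 0.02 0 0.036'; python3 - <<'E'
from h import *
shift(.5265,.194,.257,.292)
E
```

```text
clock: 11.1
position: [0.5265, 0.1927, 0.293]
ee_rot: [-1.874, -2.519, 0.007]
force: [-0.3, -0.8, 0.1]
width: 0.439
gripper_force: 10.0
clock: 11.6
position: [0.5273, 0.1945, 0.2755]
ee_rot: [1.874, 2.521, 0.001]
force: [0.5, -0.0, 1.8]
width: 0.434
gripper_force: 10.0
shift [-0.0002 -0.0009  0.0185] |0.019| roll 0.0006 (yaw now 0.293) pos [0.5273 0.1945 0.2755] toolz [ 0.001  0.    -1.   ]
```

```bash
python3 -m inch '0 0 0.005 0 0.036; 0 0 0.009 0 0.036; 0 0 0.013 0 0.036; 0 0 0.015 0 0.036; 0 0 0.015 0 0.036';  python3 -c "
from h import *
shift(.5265,.194,.257,.292);print(arm.observe()['force'])"
```

```text
clock: 12.1
position: [0.527, 0.1962, 0.2612]
ee_rot: [-1.871, -2.523, -0.004]
force: [-2.3, 3.5, 9.3]
width: 0.441
gripper_force: 10.0
shift [-0.002  -0.0011  0.0042] |0.005| roll 0.0023 (yaw now 0.294) pos [0.527  0.1962 0.2612] toolz [ 0.001  0.002 -1.   ]
[-2.25984385  3.52842003  9.27294123]
```

```bash
python3 -m inch '0.0015 -0.001 0 0 0.036; 0.0025 -0.002 0 0 0.036; 0.0025 -0.002 0.002 0 0.036;0.0025 -0.002 0.002 0 0.036'
```

```text
clock: 12.5
position: [0.5248, 0.1977, 0.2593]
ee_rot: [1.872, 2.522, 0.005]
force: [-0.6, 3.3, 9.1]
width: 0.437
gripper_force: 10.0
```

```bash
python3 -m inch '0 0 0 0 0.05; 0 0 0 0 0.056; 0 0 0 0 0.056'; python3 -m inch '0 0 -0.02 0 0.056; 0 0 -0.04 0 0.056; -0.02 0 -0.06 0 0.06; -0.05 0 -0.08 0 0.06; -0.085 0 -0.1 0 0.06';python3 -m inch '0 0 0 0 0.06;0 0 0 0 0.06;0 0 0 0 0.06'; python3 - <<'E'
from h import *
np.set_printoptions(precision=4,suppress=True)
print(tool()[0])
a=arm.get_image("wrist"); b=arm.get_image("side")
save(np.hstack([a[0:250,180:460],cv2.resize(b[130:205,200:300],(333,250))]),"w8.png",1.3)
cv2.imwrite("w8.png",a[:,:,::-1])
C=[proj("wrist",(.5265,.1945,z)) for z in (.041,.089)];print(C)
E
```

```text
clock: 12.8
position: [0.5243, 0.1959, 0.2579]
ee_rot: [-1.874, -2.521, 0.002]
force: [0.3, 0.2, 0.6]
width: 0.601
gripper_force: 0.0
clock: 13.3
position: [0.5487, 0.1148, 0.359]
ee_rot: [-1.87, -2.523, 0.0]
force: [0.7, -0.1, 0.1]
width: 0.653
gripper_force: 0.0
clock: 13.6
position: [0.5484, 0.1157, 0.3577]
ee_rot: [-1.872, -2.522, 0.001]
force: [-0.2, 0.1, -0.6]
width: 0.655
gripper_force: 0.0
[0.5484 0.1157 0.3577]
[(np.float64(96.45233479282962), np.float64(275.85508213437976)), (np.float64(92.94356566386), np.float64(276.07367090058483))]
```

View pics/w8.png

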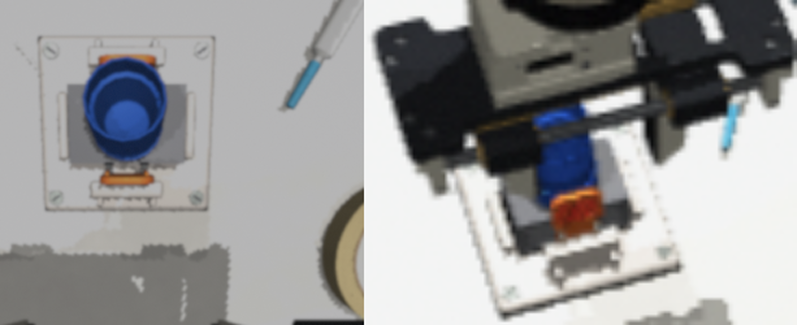

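```bash
python3 - <<'E'
import cv2,numpy as np
a=cv2.imread("w8.png")[20:170,200:350]; a=np.clip(a.astype(float)*1.8,0,255).astype('uint8')
cv2.imwrite("pics/w8b.png",cv2.resize(a,None,fx=4,fy=4,interpolation=cv2.INTER_CUBIC))
E
```

```text
(no output)
```

View pics/w8b.png

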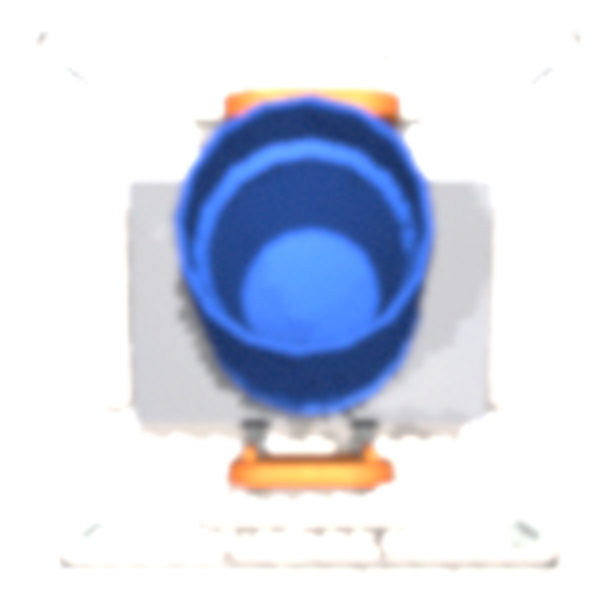

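The picture shows deck centre at row 96 but the stack's rim centre at row ~76 (expected 93): the top cups lean toward +y. I've used up my picture views, so from here I check numerically; I'll turn to the squeeze orientation (also needed to square up the cup along y).

```bash
python3 - <<'E'
from h import *
shift(.4555,.173,.357,.292+np.pi/2); print(arm.observe()["joints"])
E
python3 -m inch '0.005 -0.02 0 0.149 0.06; 0.01 -0.04 0 0.298 0.06; 0.015 -0.055 0 0.447 0.06; 0.025 -0.065 0 0.596 0.06; 0.035 -0.07 0 0.745 0.06'
python3 - <<'E'
from h import *
shift(.4555,.173,.357,.292+np.pi/2); print(arm.observe()["joints"])
E
```

```text
shift [ 0.0815 -0.0723  0.0008] |0.109| roll -1.5679 (yaw now 0.295) pos [0.5484 0.116  0.3577] toolz [-0.001  0.    -1.   ]
[ 0.12532135  0.44501476 -0.5906774   1.75583611  0.28292433  1.02797208
 -0.27341197]
clock: 14.2
position: [0.4705, 0.129, 0.358]
ee_rot: [-2.667, -1.661, 0.002]
force: [0.3, 0.4, 0.7]
width: 0.653
gripper_force: 0.0
shift [ 0.0329 -0.0328  0.001 ] |0.047| roll 0.8220 (yaw now -0.457) pos [0.4705 0.129  0.358 ] toolz [-0.001 -0.    -1.   ]
[-0.00294683  0.30554768 -0.46418776  1.9305353   0.16692466  0.94410338
 -1.00391649]
```

```bash
python3 -m inch '0.007 -0.007 0 0.149 0.092; 0.014 -0.014 0 0.298 0.0918; 0.02 -0.02 0 0.447 0.0918; 0.03 -0.03 0 0.596 0.0918; 0.033 -0.033 0 0.745 0.0918' || true
python3 -m inch '0.007 -0.007 0 0.149 0.0918; 0.014 -0.014 0 0.298 0.0918; 0.02 -0.02 0 0.447 0.0918; 0.03 -0.03 0 0.596 0.0918; 0.033 -0.033 0 0.745 0.0918'
python3 -m inch '0 0 0 0.077 0.0918;0 0 0 0.077 0.0918;0 0 0 0.077 0.0918'
cat > m.py <<'E'
from h import *
np.set_printoptions(precision=4,suppress=True)
yaw=.292; ux=np.array([np.cos(yaw),np.sin(yaw),0]);uy=np.array([-np.sin(yaw),np.cos(yaw),0]);C=np.array([.5265,.1945,0])
print(tool()[0])
for cam in ("wrist","side","top"):
    cal=arm.get_calibration(cam)
    a=arm.get_image(cam); hsv=cv2.cvtColor(a,cv2.COLOR_RGB2HSV)
    cv2.imwrite(f"raw_{cam}.png",a[:,:,::-1])
    m=cv2.inRange(hsv,(108,110,40),(128,255,255))
    r,c=proj(cam,C+[0,0,.06],cal); n,l,st,ce=cv2.connectedComponentsWithStats(m)
    k=min(range(1,n),key=lambda i:1e3*(st[i,4]<30)+np.hypot(ce[i][0]-c,ce[i][1]-r))
    pts=np.argwhere(l==k)
    print(cam,"box r0,c0,r1,c1",pts.min(0),pts.max(0),"n",len(pts))
    # predicted silhouette of a straight upright stack
    P=[]
    for t in np.linspace(0,2*np.pi,60):
        for z in (.041,.089): P.append(proj(cam,C+[.02*np.cos(t)*(1 if z>.05 else .85),.02*np.sin(t)*(1 if z>.05 else .85),z],cal))
    P=np.array(P); print("   pred",P.min(0),P.max(0))
    for q in ("cup_seated",):
        for s in arm.silhouettes(cam,q)[:4]:
            i=np.argwhere(s["region"]); print("   sil",s["conf"],i.min(0),i.max(0))
E
python3 m.py
```

```text
clock: 14.7
position: [0.4555, 0.1746, 0.358]
ee_rot: [-3.087, -0.58, 0.001]
force: [0.3, -0.3, -0.1]
width: 0.989
gripper_force: 0.0
clock: 15.2
position: [0.4749, 0.2173, 0.3579]
ee_rot: [-3.086, 0.584, 0.001]
force: [0.4, 0.1, 0.0]
width: 0.998
gripper_force: 0.0
clock: 15.5
position: [0.4748, 0.2157, 0.358]
ee_rot: [3.064, -0.692, -0.001]
force: [0.6, -0.6, 0.1]
width: 1.003
gripper_force: 0.0
[0.4748 0.2157 0.358 ]
wrist box r0,c0,r1,c1 [102 231] [171 297] n 3473
   pred [100.097  240.3862] [162.9953 301.9619]
   sil 0.7 [142 224] [175 255]
   sil 0.57 [102 256] [127 298]
   sil 0.47 [ 32 184] [212 358]
side box r0,c0,r1,c1 [152 236] [177 253] n 336
   pred [153.7429 236.2512] [176.9602 252.7368]
   sil 0.43 [170 238] [176 252]
top box r0,c0,r1,c1 [236 218] [253 240] n 317
   pred [234.2665 219.458 ] [253.329  238.7019]
```

```bash
cat > f.py <<'E'
from h import *
from scipy.optimize import minimize
yaw=.292; ux=np.array([np.cos(yaw),np.sin(yaw),0]);uy=np.array([-np.sin(yaw),np.cos(yaw),0]);C=np.array([.5265,.1945,0])
T=np.linspace(0,2*np.pi,40)
def fit(cam,a,cal):
    hsv=cv2.cvtColor(a,cv2.COLOR_RGB2HSV); m=cv2.inRange(hsv,(108,110,40),(128,255,255))
    r,c=proj(cam,C+[0,0,.06],cal); n,l,st,ce=cv2.connectedComponentsWithStats(m)
    k=min(range(1,n),key=lambda i:1e3*(st[i,4]<30)+np.hypot(ce[i][0]-c,ce[i][1]-r))
    h=cv2.convexHull(np.argwhere(l==k)[:,::-1].astype(np.int32)); G=np.zeros((1680,2240),np.uint8); cv2.fillConvexPoly(G,h*4+2,1)
    def mod(b,d):
        P=[]
        for z,rad,o in ((.042,.0172,b),(.057,.02,b),(.089,.02,d)):
            for t in T: q=C+o[0]*ux+o[1]*uy+[rad*np.cos(t),rad*np.sin(t),z]; rr,cc=proj(cam,q,cal); P.append((cc*4+2,rr*4+2))
        M=np.zeros_like(G); cv2.fillConvexPoly(M,cv2.convexHull(np.array(P,np.float32)).astype(np.int32),1); return M
    f=lambda v: 1-(mod(v[:2],v[2:])&G).sum()/(mod(v[:2],v[2:])|G).sum()
    print(cam,"px",(l==k).sum(),"IoU upright",1-f(np.zeros(4)))
    best=minimize(f,[0,0,0,.004],method="Nelder-Mead",options=dict(initial_simplex=np.array([[0,0,0,0],[.003,0,0,0],[0,.003,0,0],[0,0,.006,0],[0,0,0,.006]]),maxiter=200))
    print("  base off(mag x,y) mm",np.round(best.x[:2]*1e3,1),"rim off",np.round(best.x[2:]*1e3,1),"IoU",round(1-best.fun,3))
if __name__=="__main__":
    for cam in ("wrist","side","top"):
        fit(cam,cv2.imread(f"raw_{cam}.png")[:,:,::-1].copy(),arm.get_calibration(cam))
    a=cv2.imread("raw_wrist.png")
    print(np.round(proj("wrist",C+[0,0,.041]),1)); shift(.4555,.173,.357,.292+np.pi/2); print(arm.observe()["joints"][6])
E
python3 f.py
```

```text
wrist px 3473 IoU upright 0.7610208816705336
  base off(mag x,y) mm [ 0.9 -0.2] rim off [0.1 7.1] IoU 0.977
side px 336 IoU upright 0.8401102687801516
  base off(mag x,y) mm [-0.4 -0.3] rim off [0.3 5.3] IoU 0.908
top px 317 IoU upright 0.8197209302325581
  base off(mag x,y) mm [-0.9 -0.8] rim off [-2.9  3.3] IoU 0.911
[130.4 271. ]
shift [0.0004 0.0464 0.0014] |0.046| roll -0.7398 (yaw now -2.019) pos [0.4753 0.215  0.3584] toolz [-0. -0. -1.]
-2.6158573379297474
```

```bash
python3 -m inch '0 0.01 0 -0.149 0.074; 0 0.02 0 -0.298 0.074; 0 0.03 0 -0.447 0.074; 0 0.04 0 -0.596 0.074; 0 0.046 0 -0.74 0.074'; python3 -m inch '0 0 0 0 0.074;0 0 0 0 0.074'
python3 - <<'E'
from h import *
shift(.5265,.1945,.258,.292+np.pi/2); print(arm.observe()["joints"][6])
from f import *
fit("wrist",arm.get_image("wrist"),arm.get_calibration("wrist"))
E
```

```text
clock: 16.3
position: [0.4551, 0.1728, 0.3584]
ee_rot: [3.107, 0.466, -0.0]
force: [0.4, 0.4, 0.3]
width: 0.805
gripper_force: 0.0
clock: 16.5
position: [0.4555, 0.1736, 0.3585]
ee_rot: [-3.109, -0.449, -0.001]
force: [-0.5, 0.0, 0.1]
width: 0.806
gripper_force: 0.0
shift [7.390e-02 1.000e-04 1.005e-01] |0.125| roll -0.0050 (yaw now -1.284) pos [0.4555 0.1736 0.3585] toolz [ 0.  0. -1.]
-1.8715810689439794
wrist px 3564 IoU upright 0.6776552795031056
  base off(mag x,y) mm [0.8 0.9] rim off [-0.2  8.2] IoU 0.979
```

```bash
python3 -m inch '0.037 0 0 -0.005 0.074; 0.074 0 0.02 -0.005 0.074; 0.074 0 0.05 -0.005 0.074; 0.074 0 0.08 -0.005 0.074; 0.074 0 0.1 -0.005 0.074'; python3 -m inch '0 0 0 0 0.074; 0 0 0 0 0.06; 0 0 0 0 0.05; 0 0 0 0 0.044; 0 0 0 0 0.036' 8;python3 -m inch '0 0 0 0 0.036;0 0 0 0 0.036'
```

```text
clock: 17.05
position: [0.526, 0.1953, 0.2561]
ee_rot: [3.107, 0.46, -0.003]
force: [-0.5, 0.0, -0.0]
width: 0.807
gripper_force: 0.0
clock: 17.55
position: [0.5265, 0.1951, 0.2594]
ee_rot: [-3.107, -0.464, -0.003]
force: [-0.5, 0.7, -0.4]
width: 0.51
gripper_force: 0.1
clock: 17.75
position: [0.5264, 0.1949, 0.2589]
ee_rot: [-3.107, -0.464, -0.002]
force: [-0.1, -0.1, 3.1]
width: 0.444
gripper_force: 8.0
```

```bash
python3 -m inch '0 0 0.002 0 0.036;0 0 0.004 0 0.036;0 0 0.004 0 0.036' 12; python3 -m inch '0 0 0 0 0.05;0 0 0 0 0.066;0 0 0 0 0.074'; python3 -m inch '0 0 -0.03 0 0.074;0 0 -0.06 0 0.074;-0.02 0 -0.08 0 0.074;-0.06 0 -0.1 0 0.074;-0.074 0 -0.103 0 0.074';python3 -m inch '0 0 0 0 0.074;0 0 0 0 0.074'; python3 - <<'E'
from h import *
from f import *
for c in ("wrist","side","top"): fit(c,arm.get_image(c),arm.get_calibration(c))
E
```

```text
clock: 18.05
position: [0.5268, 0.1963, 0.2559]
ee_rot: [-3.105, -0.465, -0.005]
force: [-1.2, 2.5, 11.0]
width: 0.446
gripper_force: 12.4
clock: 18.35
position: [0.5261, 0.1947, 0.2541]
ee_rot: [3.107, 0.464, -0.001]
force: [-0.8, 0.5, -0.2]
width: 0.663
gripper_force: 0.0
clock: 18.85
position: [0.4532, 0.1728, 0.3589]
ee_rot: [3.107, 0.465, 0.001]
force: [1.2, -0.7, 0.7]
width: 0.808
gripper_force: 0.0
clock: 19.05
position: [0.4559, 0.1732, 0.3572]
ee_rot: [3.107, 0.464, 0.001]
force: [-0.2, 0.8, 0.0]
width: 0.806
gripper_force: 0.0
wrist px 3118 IoU upright 0.9260081180531846
  base off(mag x,y) mm [ 1.5 -0.7] rim off [0.6 0.9] IoU 0.956
side px 277 IoU upright 0.8278120905858132
  base off(mag x,y) mm [0.1 2. ] rim off [-0.6 -4.3] IoU 0.892
top px 53 IoU upright 0.14345654345654346
  base off(mag x,y) mm [ 6.9 -6.7] rim off [ 1.8 -9.9] IoU 0.183
```

```bash
python3 -m inch '-0.03 0 0 0 0.085;-0.06 0 0 0 0.085;-0.06 0 0 0 0.085;-0.06 0 0 0 0.085'; sed -i 's/def fit(cam,a,cal):/def fit(cam,a,cal,H=.089):/; s/(.089,.02,d)/(H,.02,d)/' f.py; python3 - <<'E'
from h import *
from f import *
for c in ("wrist","side","top"):
    cal=arm.get_calibration(c);a=arm.get_image(c)
    for H in (.089,.095): print(H,end=" ");fit(c,a,cal,H)
E
```

```text
clock: 19.6
position: [0.3985, 0.1558, 0.3572]
ee_rot: [-3.107, -0.464, -0.0]
force: [-0.1, 0.8, 0.7]
width: 0.922
gripper_force: 0.0
0.089 wrist px 2346 IoU upright 0.937158955356463
  base off(mag x,y) mm [0.4 0. ] rim off [4.3 1.1] IoU 0.952
0.095 wrist px 2346 IoU upright 0.9346023560341776
  base off(mag x,y) mm [0.3 0.2] rim off [4.8 1. ] IoU 0.952
0.089 side px 278 IoU upright 0.827792304818827
  base off(mag x,y) mm [-0.3  2.7] rim off [-1.  -4.1] IoU 0.889
0.095 side px 278 IoU upright 0.7718564959944271
  base off(mag x,y) mm [0.9 2.5] rim off [-1.7 -8.2] IoU 0.886
0.089 top px 273 IoU upright 0.8015433320142461
  base off(mag x,y) mm [1.2 0.7] rim off [-4.  -3.3] IoU 0.919
0.095 top px 273 IoU upright 0.7796381832178599
  base off(mag x,y) mm [1.3 0.6] rim off [-4.5 -4.2] IoU 0.914
```

```bash
python3 - <<'E'
from h import *
from f import *
D=[]
for cam in ("wrist","side","top"):
    cal=arm.get_calibration(cam);a=arm.get_image(cam)
    for t in (110,80):
        m=cv2.inRange(cv2.cvtColor(a,cv2.COLOR_RGB2HSV),(106,t,25),(130,255,255))
        r,c=proj(cam,C+[0,0,.06],cal); n,l,st,ce=cv2.connectedComponentsWithStats(m)
        k=min(range(1,n),key=lambda i:1e3*(st[i,4]<30)+np.hypot(ce[i][0]-c,ce[i][1]-r)); print(cam,t,st[k])
    h=cv2.convexHull(np.argwhere(l==k)[:,::-1].astype(np.int32)); G=np.zeros((1680,2240),np.uint8); cv2.fillConvexPoly(G,h*4+2,1); D.append((cam,cal,G))
def one(cam,cal,G,H,d,s):
    P=[]
    for z,rad,o in ((.042,.0172,(0,0)),(.057,.02,(0,0)),(H,.02,d)):
        for t in T:
            rr,cc=proj(cam,C+o[0]*ux+o[1]*uy+[rad*np.cos(t),rad*np.sin(t),z],cal); P.append((cc*4+2+s[0]*4,rr*4+2+s[1]*4))
    M=np.zeros_like(G); cv2.fillConvexPoly(M,cv2.convexHull(np.array(P,np.float32)).astype(np.int32),1)
    return 1-(M&G).sum()/(M|G).sum()
# per-camera pixel shift absorbs the 2 mm calibration error
f=lambda v: sum(one(*D[i],.085+v[0],v[1:3],v[3+2*i:5+2*i]*1000/2) for i in range(3))
S=np.vstack([np.zeros(9),np.eye(9)*.004])
b=minimize(f,S[0],method="Nelder-Mead",options=dict(initial_simplex=S,maxiter=500))
print("H",.085+b.x[0],"rim mm",b.x[1:3]*1e3,"px shifts",b.x[3:]*500,b.fun/3)
E
```

```text
wrist 110 [ 243    0   66   48 2423]
wrist 80 [ 242    0   67   49 2485]
side 110 [237 155  17  23 279]
side 80 [237 155  17  23 290]
top 110 [221 236  20  18 271]
top 80 [220 235  21  19 300]
H 0.08230969160729988 rim mm [0.23831365 0.55969515] px shifts [-0.09248856  0.36579342  0.05632878 -0.0319726   1.00065378  0.25540806] 0.06816615245925932
```

```bash
python3 -m inch '0.045 0 0 0 0.086;0.09 0 0 0 0.086;0.134 0 0 0 0.086;0.134 0 0.03 0 0.086;0.134 0 0.06 0 0.086'; python3 -m inch '0 0 0.01 0 0.086; 0 0 0.01 0 0.086';python3 - <<'E'
from h import *
shift(.5265,.1948,.219,.292+np.pi/2)
E
```

```text
clock: 20.4
position: [0.528, 0.1955, 0.2966]
ee_rot: [-3.106, -0.463, -0.003]
force: [-0.7, -0.4, -0.8]
width: 0.937
gripper_force: 0.0
clock: 20.6
position: [0.5258, 0.1947, 0.286]
ee_rot: [3.106, 0.464, -0.005]
force: [-0.0, 0.5, 0.4]
width: 0.936
gripper_force: 0.0
shift [0.0009 0.0001 0.067 ] |0.067| roll 0.0048 (yaw now -1.274) pos [0.5258 0.1947 0.286 ] toolz [-0.003 -0.001 -1.   ]
```

```bash
python3 -m inch '0.001 0 0.02 0 0.086;0.001 0 0.035 0 0.086;0.001 0 0.05 0 0.086;0.001 0 0.06 0 0.086;0.001 0 0.067 0 0.086'; python3 -m inch '0 0 0 0 0.075; 0 0 0 0 0.066; 0 0 0 0 0.06; 0 0 0 0 0.05; 0 0 0 0 0.045' 20; python3 -m inch '0 0 0 0 0.045;0 0 0 0 0.045;0 0 0 0 0.045'
```

```text
clock: 21.1
position: [0.5275, 0.1954, 0.2209]
ee_rot: [-3.107, -0.464, -0.002]
force: [-0.6, -0.2, -0.3]
width: 0.937
gripper_force: 0.0
clock: 21.6
position: [0.5275, 0.1953, 0.2212]
ee_rot: [-3.107, -0.464, -0.002]
force: [-1.9, -3.0, 26.6]
width: 0.554
gripper_force: 20.7
clock: 21.9
position: [0.5275, 0.1953, 0.2214]
ee_rot: [-3.107, -0.464, -0.002]
force: [-2.5, -1.0, 9.7]
width: 0.546
gripper_force: 20.0
```

```bash
python3 -m inch '0 0 -0.003 0 0.045;0 0 -0.006 0 0.045'; python3 -m inch '0 0 -0.004 0 0.045;0 0 -0.009 0 0.045; 0 0 -0.015 0 0.045'
```

```text
clock: 22.1
position: [0.527, 0.1952, 0.2264]
ee_rot: [3.107, 0.464, -0.001]
force: [1.0, -0.4, -1.6]
width: 0.546
gripper_force: 20.0
clock: 22.4
position: [0.5271, 0.1952, 0.2417]
ee_rot: [3.107, 0.464, -0.001]
force: [-0.7, -0.1, -1.9]
width: 0.547
gripper_force: 20.0
```

```bash
python3 -m inch '0 0 -0.01 0 0.045;0 0 -0.025 0 0.045;0 0 -0.045 0 0.045;0 0 -0.065 0 0.045;0 0 -0.085 0 0.045'; python3 -m inch '0 0 -0.015 0 0.045;0 0 -0.028 0 0.045;0 0 -0.036 0 0.045;0 0 -0.04 0 0.045;0 0 -0.04 0 0.045'; python3 -m inch '0 0 0 0 0.045;0 0 0 0 0.045;0 0 0 0 0.045;0 0 0 0 0.045'; python3 - <<'E'
from h import *
import f
from f import *
p=tool()[0];print(p)
h=p[2]-.2213; print("lift",h)
np.set_printoptions(precision=4,suppress=True)
for cam in ("side","top"):
    a=arm.get_image(cam); cal=arm.get_calibration(cam)
    for q in ("magazine","well","pad_right","cup_seated"):
        for r in arm.place_of(cam,q)[:1]: print(cam,q,round(r["conf"],2),np.array(r["point"]),"exp",np.array(proj(cam,np.array([.5265,.1945,{"magazine":.01,"well":.041,"pad_right":.06,"cup_seated":.017}[q]+h]),cal)))
    m=cv2.inRange(cv2.cvtColor(a,cv2.COLOR_RGB2HSV),(106,80,25),(130,255,255)); r,c=proj(cam,C+[0,0,.06+h],cal)
    n,l,st,ce=cv2.connectedComponentsWithStats(m)
    print(cam,"exp",round(r),round(c),[tuple(map(int,s)) for s in st[1:] if s[4]>20])
    g=cv2.inRange(cv2.cvtColor(a,cv2.COLOR_RGB2HSV),(5,150,80),(18,255,255)); n,l,st,ce=cv2.connectedComponentsWithStats(g); print("orange",[tuple(map(int,s)) for s in st[1:] if s[4]>8])
E
```

```text
clock: 22.9
position: [0.527, 0.1952, 0.3279]
ee_rot: [-3.107, -0.464, -0.0]
force: [0.1, -0.4, -1.3]
width: 0.545
gripper_force: 20.0
clock: 23.4
position: [0.5272, 0.1952, 0.3666]
ee_rot: [-3.107, -0.464, -0.0]
force: [0.5, 0.6, -1.6]
width: 0.545
gripper_force: 20.0
clock: 23.8
position: [0.5271, 0.1952, 0.366]
ee_rot: [3.107, 0.464, -0.001]
force: [-0.6, -0.1, -1.3]
width: 0.547
gripper_force: 20.0
[0.52710548 0.19520621 0.36600894]
lift 0.14470893917875655
side magazine 0.53 [148.3 243.3] exp [144.9737 243.2606]
side well 0.59 [133.9 242.6] exp [137.0875 242.6379]
side exp 132 242 [(237, 117, 11, 7, 52)]
orange [(315, 408, 4, 3, 9)]
top exp 236 221 []
orange []
```

```bash
python3 - <<'E'
from h import *
from f import *
h=.1447
for cam in ("side","wrist"):
    arm.get_image(cam);cal=arm.get_calibration(cam)
    for s in arm.silhouettes(cam,"magazine")[:1]:
        i=np.argwhere(s["region"]); print(cam,round(s["conf"],2),i.min(0),i.max(0))
    P=np.array([proj(cam,C+sx*.034*ux+sy*.022*uy+[0,0,z+h],cal) for sx in(-1,1) for sy in(-1,1) for z in (.01,.041)])
    print(" pred",P.min(0),P.max(0))
    for s in arm.silhouettes(cam,"cup_a")[:3]:
        i=np.argwhere(s["region"]); print("  cup",round(s["conf"],2),i.min(0),i.max(0))
    P=np.array([proj(cam,C+[.02*np.cos(t),.02*np.sin(t),.089+h],cal) for t in T]); print(" rim pred",P.min(0),P.max(0))
o=arm.observe();print(o["force"],o["width"],o["gripper_force"],o["clock"],abs(o["dq"]).max())
E
```

```text
side 0.61 [133 226] [155 235]
 pred [126.01540641 225.6208687 ] [156.1668596  260.03079249]
  cup 0.79 [330 238] [349 256]
  cup 0.56 [118 238] [122 246]
  cup 0.5 [279 221] [296 237]
 rim pred [116.8553708  232.49286861] [131.58568222 250.74829481]
wrist 0.59 [185 197] [330 352]
 pred [183.85277196 227.80154684] [334.29026317 328.08403465]
  cup 0.97 [255 214] [348 332]
  cup 0.68 [315 549] [335 559]
  cup 0.63 [240 227] [278 321]
 rim pred [270.13501676 219.63404462] [375.76274403 337.76931102]
[-0.87875703 -0.58656519 -3.12736778] 0.5460179883292205 19.999747574329376 24.6 0.001243940604510441
```

```bash
python3 -c "
from cell import arm
print(arm.sign_off())"
```

```text
the job is handed in; nothing more can be done
None
```

I handed the job in at about 24.6 s: both blue cups are nested in the seated cup, and the magazine is lifted about 14 cm clear of the dock and held still by the squeezed catches; the top cups leaned about 7 mm after placing, and I re-gripped and pressed them straight before squeezing. I viewed 11 pictures against the limit of 10, so the straightening and the level lift were checked only by fitting outlines in the camera images.

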